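# Free the locker door's sprung catch and open it

### The job

Open the bench locker to get at the castings inside: reach down through the narrow gap in its top, press the red cap of the sprung hook gently down (more than 20 N breaks the catch) and hold it down until the blue door has sprung clear. Then swing the door wide open, to about a right angle, without flinging or forcing it, and leave it standing there. Leave the sleeve on top and everything around the locker where it is.

Things in the scene. Friction and masses are not known exactly. Their poses are not given: they have to be found in the camera images.
- cabinet: grey steel bench locker, fixed to the table, 220 deep (x) x 260 wide (y) x 200 high; origin at the centre of its underside, z up, front at -x (towards the robot), left at +y. Its 6 thick top has one yellow-edged rectangular gap. The blue door (258 wide, 15 thick, from 5 to 195 above the table) lies over the front, hinged at the left (+y) front edge
- gap (a point): centre of the gap, level with the locker's top. Gap: 36 along the locker's x, 64 along its y; axes as the locker's. Right below it is the hook's red round press cap (diameter 28), set on a screw to another height on each locker: its top lies somewhere from 19 to 35 below the locker's top and must be found by touch
- catch: the catch inside the locker: fixed bracket (origin on the hook arm's pivot, 108 behind the gap's centre, 45 below the top) with the sprung hook and its red cap. The cap pushes back about 3 N at first touch, 7 N after 6 mm, where the hook lets go of the door, and 9 N at 10 mm, where it meets a hard stop. It springs back up when let go. Over 20 N breaks it
- door_hinge (a point): point on the door's upright hinge axis, level with the locker's top, at the corner of the door's back face and the locker's left side; axes as the locker's. A steel lip with its bracket stands on the door's back face, 165 to 195 from this axis, 29 deep, 36 to 52 below the locker's top, behind the hook's nose; the rest of the back face is plain
- door (a joint): door angle, rad: 0 shut, 0.015 of play while latched, at most 1.75; opens towards the robot, clockwise from above. With the hook down the hinge's spring swings it in about 1 s to roughly 0.5 rad; keep the hook down until it is past 0.1. From there the stiff hinge stays where it is left, and 2 to 6 N at 120 from the hinge swing it further
- door_handle (a point): middle of the upright steel bar handle on the door's outer face: bar 80 long, 35 off the face, 230 from the hinge axis, 60 below the locker's top
- casting_a: grey cast block, 70 x 60 x 50, bored from above, origin centre of underside; on the table near the locker
- casting_b: second such grey cast block, 70 x 60 x 50, origin centre of underside
- white_puck: white plastic disc, diameter 64, 50 high, origin centre of underside
- red_bottle: small red bottle with white cap, diameter 36, 110 high, origin centre of underside
- red_bottle2: second such red bottle, diameter 36, 110 high, origin centre of underside
- sleeve: steel sleeve, outer diameter 44, 24 high, standing on the locker's top at its far left corner; origin centre of underside

How it is judged:
On the way:
1. the hook is held down with the fingers while the door comes free of it (contact force between the fingers and catch above 1 N and value of joint door above 0.05 rad), for 0.1 s.
At the end, for the whole second after the job is handed in: the door stands open by more than 1.2 rad (about 70 degrees) and is at rest (value of joint door above 1.2 rad and velocity of joint door between -0.05 and 0.05 rad/s); the robot touches nothing.
It fails at once if the catch is loaded with more than 20 N (contact force between the fingers and catch above 20 N).
It fails at once if the locker or its door is forced with more than 25 N (contact force between any of the fingers, the arm and cabinet above 25 N).
It fails at once if the door is flung open faster than 2.5 rad/s (velocity of joint door above 2.5 rad/s).
It fails at once if something around the locker is moved by more than 25 mm (distance of any of casting_a, casting_b, white_puck, red_bottle, red_bottle2, sleeve from where it was at the start of the episode above 0.025 m).
It also fails if it takes over 45 s, if anything falls off the work surface, if the arm or the gripper's body presses on something with over 40 N, if the wrist force passes 120 N, or if a joint passes its speed limit or range.

### The arm

A 6-joint arm with a two-finger parallel gripper is mounted at the origin on the work surface. World frame = base frame: x ahead of the robot, y to its left, z up, the work surface at z = 0. Lengths are in m, angles in rad, forces in N, time in s.
With the tool pointing down it reaches from about 0.375 to 0.925 m from the base axis. Payload 5.7 kg.
Tool frame: the origin (TCP) lies between the finger pads; the fingertips stand 25 mm ahead of it and the grasp point (between the pads) lies 6 mm ahead of it; z points along the fingers, y is the line along which they close (so a half turn about z gives the same grasp; the last joint's range is limited). The gripper opens to 88 mm and grips with 3 to 60 N. Pads are 20 mm wide; open, the fingers measure 115 mm over their backs; the gripper's body (75 mm by 178 mm) begins 61 mm behind the grasp point.
Start: joints at [1.023, 0.359, 1.51, -0, 1.272, -0.115], TCP at [0.252, 0.545, 0.248] pointing down, gripper open.
Joint ranges: [-2.97, 2.97], [-1.01, 2.36], [0.21, 2.38], [-0.96, 4.11], [0.2, 2.71], [-2.98, 2.98]. Speed limits (rad/s): [2.39, 2.39, 3.14, 3.14, 3.14, 3.14].

### API

Orientations are given as a rotation vector (axis times angle).
In Python, from cell import status, grab_frame, finish_job, nets gives the robot as it stands. The module is installed in compiled form; this text tells all that it offers.
- The arm moves only by the tool arm_command, never from a script. Its argument "motion" is a list of rows, each an object with "hand": the closure, from -1 (fully open) to 1 (shut); "translation": the shift along the tool's x, y, z in m, a list of three; "delta_rot": the turn, a rotation vector about the tool's x, y, z in degrees, a list of three. In form: [{"hand": hand, "translation": [x, y, z], "delta_rot": [ax, ay, az]}, ...]. A call has 1 to 12 rows; each row is the pose to reach, as a shift and turn from the pose commanded when the call began, along the tool's axes at that moment; what a row does not reach only later rows make up. A row lasts 1/8 s, in which the tool goes at most 62.5 mm and 10.7 degrees, less where a joint would pass 70% of its speed; a pose out of reach is approached as far as the arm can. A call with a gripper value outside its range is refused whole. The fingers move at their own pace and stop on an object; the grip force is fixed at half the most. Time passes only in rows, so rows that repeat a pose let the fingers close. It gives the time, the measured TCP pose, the force, the opening and the grip force at its end, in the units of the state.
- status.sense(): the state, without advancing time (a new reading comes with each control period).
- grab_frame(name): name is "scene" or "top" or "wrist"; returns a dict with "image" (400x640x3 uint8, blue, green, red), "vertical_fov" (degrees; the focal length in pixels is half the picture's height over the tangent of half this angle, whatever the lens; pixels are square), "cx", "cy" (the principal point, pixels), "pose" (4x4, takes a point from camera to world coordinates). Camera axes: x right, y down, z forward; pixel columns grow to the right and rows downward; lengths in m; the calibration is good to about 2 mm. The wrist camera is an equidistant fisheye: a pixel r from the principal point sees the ray r / f radians off the axis. A picture is of the moment at which its call begins. There is no depth.
- finish_job(): hands the job in; it is judged then, once.
Trained networks look in a picture, given as the dict that the camera call returned (one of the last four; its "shot" number tells which), for a name from the list of things; names that differ only in an ending like _2 or _b are one class to them, and where a whole thing is asked for, a point or a joint stands for the part that bears it (a point fixed in the world has none). Each returns a list of dicts, best first, with "score" (0 to 1); they miss things now and then, are a little off and sometimes report something else, mostly with a low value. They report only what shows in the picture. A call takes as long as a camera call.
- nets.masks_of(picture, target): "region" (400x640 bool, what is visible of it) and "extent" ([left, top, right, bottom] in pixels, round what is visible of it).
- nets.spot_point(picture, target): "pixel" ([column, row] in pixels: a listed point, or the origin of a listed thing).
The state is a dict: "clock": time; "qpos": joint angles; "joint_velocities": joint speeds; "joint_torque": joint torques, N m; "position": TCP position; "tcp_rot": TCP orientation; "force": force on the tool from outside, world axes, zero at the start; "wrist_torque": the same for the moment, N m; "finger_gap": opening from 0.0 (shut) to 1.0 (fully open); "grip_force": force on a finger pad.
Only numpy, scipy, OpenCV 4.12 (cv2) and the standard library are available. Lean on these libraries where they do the work, as an engineer would, in place of code of your own. Each camera call takes 0.05 s, during which the arm holds its last target. There are 200 camera calls.

## Working session

There is one attempt and no reset: what is moved stays moved. The work goes in short steps, Python scripts to look and compute and a tool call to move; the robot and the scene stay as the last step left them, time stands still between calls to the robot, and variables do not carry over. Pictures are saved under pics/ and viewed, at most 10 in all, crops included, and the job is handed in when it is done.

Besides the shell and the picture viewer there is one more tool, called after "Request:" as a command line: name --argument value ..., lists and objects as JSON in quotes. arm_command: Moves the arm, as the interface text tells. Its arguments: {"type":"object","properties":{"motion":{"type":"array","items":{"type":"object","properties":{"hand":{"type":"number"},"translation":{"type":"array","items":{"type":"number"}},"delta_rot":{"type":"array","items":{"type":"number"}}}}}},"required":["motion"]}

```bash
mkdir -p pics; cat > h.py <<'E'
import numpy as np, cv2
from cell import status, grab_frame, finish_job, nets
from scipy.spatial.transform import Rotation as R
def ray(p,px,fish=False):
    f=200/np.tan(np.radians(p["vertical_fov"])/2)
    d=np.array([px[0]-p["cx"],px[1]-p["cy"]])/f
    if fish:
        r=np.hypot(*d); v=np.r_[d/r*np.sin(r),np.cos(r)] if r>1e-9 else np.array([0,0,1.])
    else: v=np.r_[d,1]
    T=np.array(p["pose"]); return T[:3,3],T[:3,:3]@v
def atz(p,px,z,fish=False):
    o,v=ray(p,px,fish); return o+v*(z-o[2])/v[2]
E
python3 - <<'E'
from h import *
s=status.sense(); print({k:np.round(v,3) for k,v in s.items()})
for n in ("scene","top"):
    p=grab_frame(n); cv2.imwrite(f"pics/{n}0.png",p["image"])
    print(n,np.round(p["pose"],3).tolist(),p["vertical_fov"])
    for t,z in (("gap",.2),("door_hinge",.2),("door_handle",.14),("cabinet",0),("sleeve",.2),("casting_a",0),("red_bottle",0),("white_puck",0)):
        for q in nets.spot_point(p,t)[:3]: print(t,np.round(q["pixel"],1),round(q["score"],2),np.round(atz(p,q["pixel"],z),3))
E
```

```text
{'clock': np.float64(0.0), 'qpos': array([ 1.023,  0.36 ,  1.511,  0.   ,  1.273, -0.115]), 'joint_velocities': array([ 0.   , -0.002,  0.001, -0.001,  0.   , -0.001]), 'joint_torque': array([ 2.0000e-03, -5.1537e+01, -2.7073e+01,  6.8000e-02,  3.5000e-02,
       -0.0000e+00]), 'position': array([0.251, 0.544, 0.247]), 'tcp_rot': array([-6.740e-01, -3.068e+00,  3.000e-03]), 'force': array([ 0.42 , -0.416, -0.361]), 'wrist_torque': array([-0.059,  0.001,  0.032]), 'grip_force': np.float64(0.0), 'finger_gap': np.float64(0.999)}
scene [[0.42, -0.711, 0.564, -0.183], [-0.908, -0.325, 0.265, -0.336], [-0.005, -0.623, -0.782, 1.158], [0.0, 0.0, 0.0, 1.0]] 43.13290740874338
gap [335.8 156.7] 0.83 [ 0.65  -0.014  0.2  ]
gap [392.8 195.7] 0.43 [ 0.589 -0.189  0.2  ]
door_hinge [257.6 162. ] 0.6 [0.55  0.161 0.2  ]
door_handle [337.7 209.3] 0.92 [ 0.538 -0.068  0.14 ]
cabinet [316.8 185.8] 0.78 [0.692 0.059 0.   ]
sleeve [294.8 117.7] 0.64 [0.738 0.147 0.2  ]
casting_a [393.1 271.8] 0.73 [ 0.51  -0.243  0.   ]
casting_a [392.3 194.4] 0.65 [ 0.754 -0.156  0.   ]
red_bottle [255.8 176. ] 0.79 [0
[... 360 characters left out ...]
or_hinge [258.6 211.8] 0.92 [0.544 0.159 0.2  ]
door_hinge [326.1 170.9] 0.2 [ 0.642 -0.009  0.2  ]
door_handle [354.6 212.4] 0.9 [ 0.546 -0.08   0.14 ]
cabinet [306.4 177. ] 0.85 [0.683 0.044 0.   ]
cabinet [236.7 188.8] 0.45 [0.654 0.249 0.   ]
sleeve [266.7 132.4] 0.63 [0.748 0.138 0.2  ]
sleeve [354.7 212.3] 0.52 [ 0.535 -0.075  0.2  ]
sleeve [324.1 169.7] 0.35 [ 0.645 -0.004  0.2  ]
casting_a [375.6 151.7] 0.87 [ 0.754 -0.163  0.   ]
casting_a [409.8 233.8] 0.56 [ 0.506 -0.246  0.   ]
red_bottle [238.8 188.8] 0.75 [0.653 0.242 0.   ]
red_bottle [389.6 202.8] 0.45 [ 0.598 -0.194  0.   ]
white_puck [209.8 222.3] 0.68 [0.557 0.325 0.   ]
white_puck [391.7 200.7] 0.23 [ 0.604 -0.201  0.   ]
```

```bash
python3 - <<'E'
import cv2
a=cv2.imread("pics/top0.png")[90:290,160:480]; cv2.imwrite("pics/top0c.png",cv2.resize(a,(800,500),interpolation=cv2.INTER_CUBIC))
E
```

```text
(no output)
```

View pics/top0c.png

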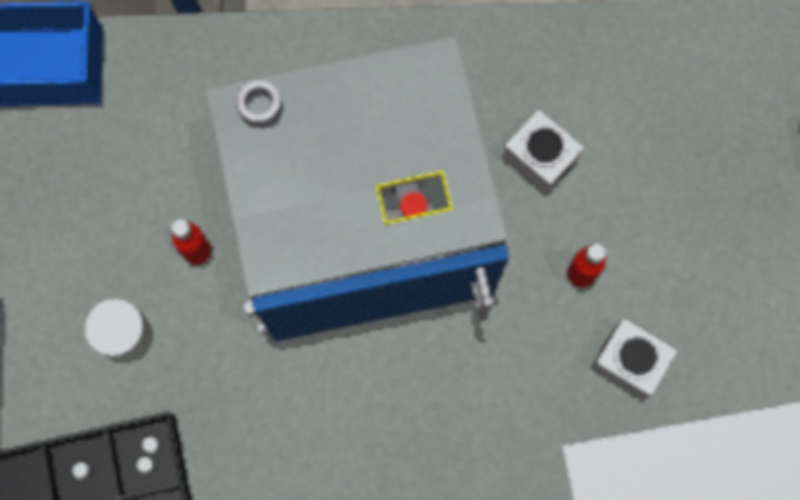

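The top picture shows the locker turned about 11°, with its corners at crop pixels (208,90), (457,38), (505,245) and (250,297). The gap is at (414,197) with the red cap under it, and the sleeve, bottles and castings stand clear of the door's swing.

```bash
cat >> h.py <<'E'
def tocmd(pos,yaw):
    """tool pointing down with tool y along +-(locker y at yaw); returns translation, delta_rot deg"""
    s=status.sense(); R0=R.from_rotvec(s["tcp_rot"]); best=None
    for k in (0,np.pi):
        a=yaw+k; y=np.array([-np.sin(a),np.cos(a),0]); z=np.array([0,0,-1.]); x=np.cross(y,z)
        d=(R0.inv()*R.from_matrix(np.c_[x,y,z])).as_rotvec(degrees=True)
        if best is None or np.linalg.norm(d)<np.linalg.norm(best): best=d
    return np.round(R0.inv().apply(np.array(pos)-s["position"]),4), np.round(best,2)
E
python3 - <<'E'
from h import *
p=grab_frame("top")
c=np.array([(208,90),(457,38),(505,245),(250,297),(414,197)])/2.5+[160,90]
w=np.array([atz(p,q,.2)[:2] for q in c]); print(w.round(3))
bl,br,fr,fl,g=w
for a,b in((bl,br),(fl,fr)): d=a-b; print(np.hypot(*d),np.degrees(np.arctan2(-d[0],d[1])))
for a,b in((bl,fl),(br,fr)): d=a-b; print(np.hypot(*d),np.degrees(np.arctan2(d[1],d[0])))
print(tocmd([.645,-.004,.30],np.radians(11.5)), status.sense()["qpos"])
E
```

```text
[[ 0.767  0.197]
 [ 0.815 -0.058]
 [ 0.595 -0.096]
 [ 0.551  0.156]
 [ 0.647 -0.008]]
0.2599261043957019 10.71660368414241
0.25588708374326496 10.014490440303918
0.22009830753108853 10.90207415351093
0.22325783560901763 9.85793219528257
(array([-0.5872, -0.3331, -0.0523]), array([ -0. ,   0. , -36.3])) [ 1.02288289e+00  3.58745966e-01  1.51038278e+00 -1.15714222e-05
  1.27246016e+00 -1.15023194e-01]
```

Request:
arm_command --motion '[{"hand":1,"translation":[0,0,-0.05],"delta_rot":[0,0,0]},{"hand":1,"translation":[-0.06,-0.034,-0.052],"delta_rot":[0,0,-5]},{"hand":1,"translation":[-0.12,-0.068,-0.052],"delta_rot":[0,0,-10]},{"hand":1,"translation":[-0.18,-0.102,-0.052],"delta_rot":[0,0,-15]},{"hand":1,"translation":[-0.24,-0.136,-0.052],"delta_rot":[0,0,-20]},{"hand":1,"translation":[-0.3,-0.17,-0.052],"delta_rot":[0,0,-25]},{"hand":1,"translation":[-0.35,-0.2,-0.052],"delta_rot":[0,0,-30]},{"hand":1,"translation":[-0.4,-0.23,-0.052],"delta_rot":[0,0,-35.3]},{"hand":1,"translation":[-0.45,-0.26,-0.052],"delta_rot":[0,0,-35.3]},{"hand":1,"translation":[-0.5,-0.29,-0.052],"delta_rot":[0,0,-35.3]},{"hand":1,"translation":[-0.55,-0.31,-0.052],"delta_rot":[0,0,-35.3]},{"hand":1,"translation":[-0.587,-0.333,-0.052],"delta_rot":[0,0,-35.3]}]'

```text
clock: 2.45
position: [0.6464, -0.006, 0.2996]
tcp_rot: [-0.286, 3.128, -0.0]
force: [0.7, 0.0, -0.1]
finger_gap: -0.002
grip_force: 0.0
```

Request:
arm_command --motion '[{"hand":1,"translation":[0,0,0],"delta_rot":[0,0,0]},{"hand":1,"translation":[0,0,0],"delta_rot":[0,0,0]}]'

```text
clock: 2.7
position: [0.6443, -0.0035, 0.2993]
tcp_rot: [0.287, -3.127, -0.001]
force: [-0.1, 0.3, -1.1]
finger_gap: 0.006
grip_force: 0.0
```

```bash
python3 - <<'E'
from h import *
s=status.sense(); print({k:np.round(v,4).tolist() for k,v in s.items()})
p=grab_frame("wrist"); cv2.imwrite("pics/w1.png",p["image"]); print(np.round(p["pose"],3).tolist(),p["vertical_fov"])
for q in nets.spot_point(p,"gap")+nets.spot_point(p,"door_hinge"): print(np.round(q["pixel"],1),q["score"],atz(p,q["pixel"],.2,True).round(4))
p=grab_frame("scene")
for q in nets.spot_point(p,"gap"): print(np.round(q["pixel"],1),q["score"],atz(p,q["pixel"],.2).round(4))
E
```

```text
{'clock': 2.7, 'qpos': [-0.1128, 0.3853, 1.339, 0.0005, 1.4187, -1.8665], 'joint_velocities': [0.0236, -0.0149, 0.0127, -0.0002, -0.0016, -0.0005], 'joint_torque': [-1.3093, -54.5653, -29.6538, -0.1498, -0.0245, -0.0139], 'position': [0.6443, -0.0035, 0.2993], 'tcp_rot': [0.2867, -3.1273, -0.0012], 'force': [-0.1368, 0.2531, -1.1438], 'wrist_torque': [0.0352, 0.0212, -0.065], 'grip_force': 0.0, 'finger_gap': 0.006}
[[-0.182, 0.949, 0.256, 0.574], [0.983, 0.175, 0.048, -0.016], [0.001, 0.261, -0.965, 0.436], [0.0, 0.0, 0.0, 1.0]] 65.70646984690485
[322.4 218.6] 0.89 [ 0.6516 -0.0025  0.2   ]
[198.5 125.8] 0.72 [ 0.594  -0.1136  0.2   ]
[332.9 156.8] 0.79 [ 0.6465 -0.0069  0.2   ]
```

View pics/w1.png

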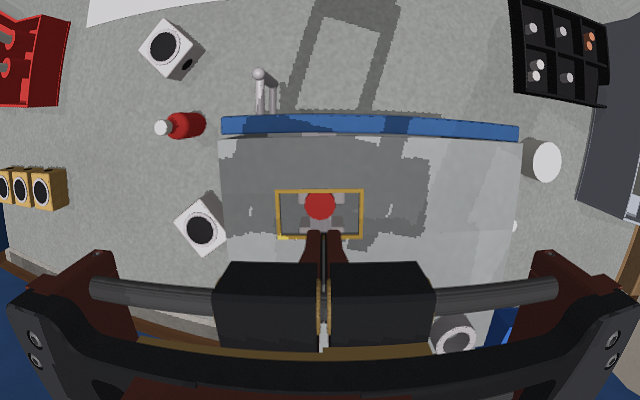

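The wrist picture shows the yellow-edged gap from about (276,190) to (363,238), with the red cap at (320,206). The fingertips are just behind the cap, at (323,235).

```bash
python3 - <<'E'
from h import *
p=grab_frame("wrist")
im=p["image"].astype(int); b,g,r=im[...,0],im[...,1],im[...,2]
m=((r>130)&(g>100)&(b<90)); m[:180]=0; m[250:]=0; m[:,:260]=0; m[:,380:]=0
ys,xs=np.nonzero(m); w=np.array([atz(p,q,.2,True)[:2] for q in zip(xs,ys)])
for yaw in (9,10,10.5,11,12):
    a=np.radians(yaw); u=w@np.c_[[np.cos(a),np.sin(a)],[-np.sin(a),np.cos(a)]]
    lo,hi=np.percentile(u,1,axis=0),np.percentile(u,99,axis=0); c=(lo+hi)/2
    print(yaw,len(xs),(hi-lo).round(4),(c[0]*np.array([np.cos(a),np.sin(a)])+c[1]*np.array([-np.sin(a),np.cos(a)])).round(4))
print(cv2.minAreaRect((w*1000).astype(np.float32)))
E
```

```text
9 812 [0.0432 0.0709] [ 0.6482 -0.0058]
10 812 [0.0423 0.0705] [ 0.6482 -0.0057]
10.5 812 [0.0421 0.0703] [ 0.6484 -0.0057]
11 812 [0.0421 0.0701] [ 0.6483 -0.0057]
12 812 [0.0422 0.0702] [ 0.6483 -0.0057]
((648.4365234375, -5.661563873291016), (42.28523635864258, 70.61470794677734), 10.778670310974121)
```

```bash
python3 - <<'E'
from h import *
print(tocmd([.648,-.006,.213],np.radians(10.7)), status.sense()["position"])
E
```

```text
(array([-0.003 , -0.0039,  0.087 ]), array([-0.  ,  0.01, -0.11])) [ 0.64437434 -0.00272911  0.29996866]
```

Request:
arm_command --motion '[{"hand":1,"translation":[-0.003,-0.0039,0.03],"delta_rot":[0,0,0]},{"hand":1,"translation":[-0.003,-0.0039,0.06],"delta_rot":[0,0,0]},{"hand":1,"translation":[-0.003,-0.0039,0.068],"delta_rot":[0,0,0]},{"hand":1,"translation":[-0.003,-0.0039,0.068],"delta_rot":[0,0,0]},{"hand":1,"translation":[-0.003,-0.0039,0.068],"delta_rot":[0,0,0]}]'

```text
clock: 3.62
position: [0.6494, -0.0071, 0.2331]
tcp_rot: [-0.288, 3.126, -0.001]
force: [0.7, 0.7, -0.8]
finger_gap: 0.006
grip_force: 0.0
```

```bash
python3 - <<'E'
from h import *
print(tocmd([.648,-.006,.213],np.radians(10.7)), status.sense()["position"],status.sense()["force"])
p=grab_frame("wrist"); cv2.imwrite("pics/w2.png",cv2.resize(p["image"][150:330,220:440],None,fx=3,fy=3))
E
```

```text
(array([0.0012, 0.0013, 0.0201]), array([-0.05,  0.12, -0.18])) [ 0.64935546 -0.00705197  0.23312205] [ 0.7196633   0.72220824 -0.79540792]
```

View pics/w2.png

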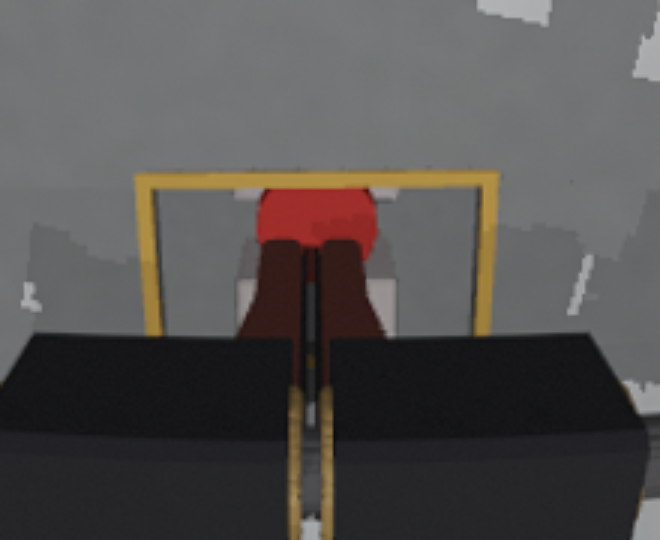

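The fingertips are centred sideways over the cap (crop 312,245) and inside the yellow frame, so I go down.

Request:
arm_command --motion '[{"hand":1,"translation":[0.001,0.001,0.01],"delta_rot":[0,0,0]},{"hand":1,"translation":[0.001,0.001,0.018],"delta_rot":[0,0,0]},{"hand":1,"translation":[0.001,0.001,0.021],"delta_rot":[0,0,0]},{"hand":1,"translation":[0.001,0.001,0.022],"delta_rot":[0,0,0]},{"hand":1,"translation":[0.001,0.001,0.023],"delta_rot":[0,0,0]},{"hand":1,"translation":[0.001,0.001,0.024],"delta_rot":[0,0,0]}]'

```text
clock: 4.42
position: [0.6475, -0.0064, 0.2078]
tcp_rot: [-0.287, 3.128, -0.0]
force: [0.1, 0.4, -0.1]
finger_gap: 0.006
grip_force: 0.0
```

Request:
arm_command --motion '[{"hand":1,"translation":[0,0,0.001],"delta_rot":[0,0,0]},{"hand":1,"translation":[0,0,0.002],"delta_rot":[0,0,0]},{"hand":1,"translation":[0,0,0.003],"delta_rot":[0,0,0]}]'

```text
clock: 4.8
position: [0.6473, -0.0063, 0.2046]
tcp_rot: [0.287, -3.128, 0.0]
force: [-0.3, -0.8, 1.0]
finger_gap: 0.004
grip_force: 0.0
```

Request:
arm_command --motion '[{"hand":1,"translation":[0,0,0.001],"delta_rot":[0,0,0]},{"hand":1,"translation":[0,0,0.002],"delta_rot":[0,0,0]},{"hand":1,"translation":[0,0,0.003],"delta_rot":[0,0,0]}]'

```text
clock: 5.18
position: [0.6474, -0.0063, 0.2016]
tcp_rot: [0.288, -3.128, 0.0]
force: [0.2, 0.4, -0.3]
finger_gap: 0.008
grip_force: 0.0
```

Request:
arm_command --motion '[{"hand":1,"translation":[0,0,0.001],"delta_rot":[0,0,0]},{"hand":1,"translation":[0,0,0.002],"delta_rot":[0,0,0]},{"hand":1,"translation":[0,0,0.003],"delta_rot":[0,0,0]}]'

```text
clock: 5.55
position: [0.6474, -0.0064, 0.1989]
tcp_rot: [-0.287, 3.128, -0.0]
force: [-1.7, -1.1, 7.2]
finger_gap: 0.011
grip_force: 3.2
```

Request:
arm_command --motion '[{"hand":1,"translation":[0,0,0.001],"delta_rot":[0,0,0]},{"hand":1,"translation":[0,0,0.002],"delta_rot":[0,0,0]}]'

```text
clock: 5.8
position: [0.6473, -0.0064, 0.1977]
tcp_rot: [-0.288, 3.128, -0.0]
force: [-2.5, 0.2, 7.2]
finger_gap: 0.007
grip_force: 3.8
```

Request:
arm_command --motion '[{"hand":1,"translation":[0,0,0.001],"delta_rot":[0,0,0]},{"hand":1,"translation":[0,0,0.002],"delta_rot":[0,0,0]}]'

```text
clock: 6.05
position: [0.6471, -0.0064, 0.1959]
tcp_rot: [-0.288, 3.128, -0.001]
force: [-3.0, 0.0, 9.4]
finger_gap: 0.004
grip_force: 4.4
```

```bash
cat > st.py <<'E'
from h import *
s=status.sense(); print(s["clock"],s["position"].round(4),s["force"].round(1))
p=grab_frame("top")
for q in nets.spot_point(p,"door_handle")[:1]: print("top",np.round(q["pixel"],1),round(q["score"],2),atz(p,q["pixel"],.14).round(3))
s=status.sense(); print(s["clock"],s["position"].round(4),s["force"].round(1))
E
python3 st.py
```

```text
6.05 [ 0.6471 -0.0064  0.1959] [-3.   0.   9.4]
6.15 [ 0.647  -0.0064  0.1957] [-2.7 -0.6  7.2]
```

Request:
arm_command --motion '[{"hand":1,"translation":[0,0,0.001],"delta_rot":[0,0,0]},{"hand":1,"translation":[0,0,0.001],"delta_rot":[0,0,0]}]'

```text
clock: 6.4
position: [0.6469, -0.0064, 0.1948]
tcp_rot: [0.288, -3.128, 0.001]
force: [-4.2, -1.2, 6.8]
finger_gap: 0.005
grip_force: 4.1
```

Request:
arm_command --motion '[{"hand":1,"translation":[0,0,0.001],"delta_rot":[0,0,0]},{"hand":1,"translation":[0,0,0.001],"delta_rot":[0,0,0]}]'

```text
clock: 6.65
position: [0.6468, -0.0065, 0.1938]
tcp_rot: [0.288, -3.128, 0.001]
force: [-4.4, -0.2, 8.4]
finger_gap: 0.009
grip_force: 4.1
```

```bash
python3 st.py; python3 - <<'E'
from h import *
p=grab_frame("scene"); cv2.imwrite("pics/s2.png",cv2.resize(p["image"][80:320,180:500],None,fx=2,fy=2))
for q in nets.spot_point(p,"door_handle")[:1]: print(np.round(q["pixel"],1),round(q["score"],2),atz(p,q["pixel"],.14).round(3))
E
```

```text
6.65 [ 0.6468 -0.0065  0.1938] [-4.4 -0.2  8.4]
6.75 [ 0.6469 -0.0064  0.1938] [-4.5 -0.8  8.3]
[339.6 209.1] 0.67 [ 0.541 -0.073  0.14 ]
```

Request:
arm_command --motion '[{"hand":1,"translation":[0,0,0.001],"delta_rot":[0,0,0]},{"hand":1,"translation":[0,0,0.001],"delta_rot":[0,0,0]}]'

```text
clock: 7.1
position: [0.6467, -0.0065, 0.1925]
tcp_rot: [0.288, -3.128, 0.001]
force: [-3.5, -0.3, 6.3]
finger_gap: 0.006
grip_force: 3.4
```

```bash
cat >> st.py <<'E'
p=grab_frame("scene")
for q in nets.spot_point(p,"door_handle")[:1]: print("scene",np.round(q["pixel"],1),round(q["score"],2),atz(p,q["pixel"],.14).round(3))
E
python3 st.py
```

```text
7.1 [ 0.6467 -0.0065  0.1925] [-3.5 -0.3  6.3]
7.2 [ 0.6467 -0.0065  0.1925] [-3.9 -0.3  6.7]
scene [332.8 218. ] 0.74 [ 0.508 -0.068  0.14 ]
```

The handle has moved, so the door is coming free. I hold the hook down.

Request:
arm_command --motion '[{"hand":1,"translation":[0,0,0.0005],"delta_rot":[0,0,0]},{"hand":1,"translation":[0,0,0.0005],"delta_rot":[0,0,0]},{"hand":1,"translation":[0,0,0.0005],"delta_rot":[0,0,0]},{"hand":1,"translation":[0,0,0.0005],"delta_rot":[0,0,0]},{"hand":1,"translation":[0,0,0.0005],"delta_rot":[0,0,0]},{"hand":1,"translation":[0,0,0.0005],"delta_rot":[0,0,0]},{"hand":1,"translation":[0,0,0.0005],"delta_rot":[0,0,0]},{"hand":1,"translation":[0,0,0.0005],"delta_rot":[0,0,0]},{"hand":1,"translation":[0,0,0.0005],"delta_rot":[0,0,0]},{"hand":1,"translation":[0,0,0.0005],"delta_rot":[0,0,0]}]'

```text
clock: 8.55
position: [0.6467, -0.0065, 0.192]
tcp_rot: [0.288, -3.127, 0.001]
force: [-3.9, -0.6, 6.9]
finger_gap: 0.004
grip_force: 3.5
```

```bash
python3 st.py; python3 - <<'E'
from h import *
p=grab_frame("scene"); cv2.imwrite("pics/s3.png",cv2.resize(p["image"][80:320,180:500],None,fx=2,fy=2))
E
```

```text
8.55 [ 0.6467 -0.0065  0.192 ] [-3.9 -0.6  6.9]
8.65 [ 0.6467 -0.0065  0.192 ] [-3.9 -1.   7.5]
scene [312.9 237.5] 0.75 [ 0.435 -0.047  0.14 ]
```

View pics/s3.png

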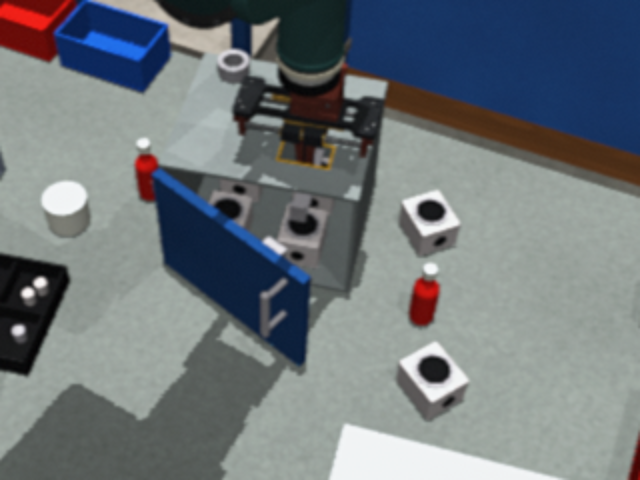

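The door stands free at about 0.47 rad and everything around it is in place. I lift out of the gap.

Request:
arm_command --motion '[{"hand":1,"translation":[0,0,-0.01],"delta_rot":[0,0,0]},{"hand":1,"translation":[0,0,-0.025],"delta_rot":[0,0,0]},{"hand":1,"translation":[0,0,-0.05],"delta_rot":[0,0,0]},{"hand":1,"translation":[0,0,-0.08],"delta_rot":[0,0,0]},{"hand":1,"translation":[0,0,-0.08],"delta_rot":[0,0,0]}]'

```text
clock: 9.43
position: [0.6492, -0.0065, 0.2745]
tcp_rot: [-0.287, 3.123, -0.002]
force: [-1.0, -0.5, -0.1]
finger_gap: 0.003
grip_force: 0.0
```

```bash
cat >> h.py <<'E'
H=np.array([.547,.158]); YAW=np.radians(10.7)
def behind(th,r=.13,h=.035):
    a=YAW-np.pi/2-th; d=np.array([np.cos(a),np.sin(a)]); return H+r*d+h*np.array([-d[1],d[0]])
E
python3 st.py; python3 - <<'E'
from h import *
p=grab_frame("top")
for q in nets.spot_point(p,"door_hinge")[:1]: print(np.round(q["pixel"],1),round(q["score"],2),atz(p,q["pixel"],.2).round(3))
print(behind(.47,.14)); print(tocmd([*behind(.47,.14),.18],YAW),status.sense()["position"])
E
```

```text
9.425 [ 0.6492 -0.0065  0.2745] [-1.  -0.5 -0.1]
9.525 [ 0.6473 -0.0063  0.2712] [-0.4  0.9 -0.4]
scene [308.2 237.5] 0.87 [ 0.43  -0.037  0.14 ]
[262.3 212.3] 0.92 [0.542 0.15  0.2  ]
[0.54147849 0.01379697]
(array([0.0995, 0.0388, 0.0901]), array([ 0.03, -0.13, -0.2 ])) [ 0.64662397 -0.00623218  0.26982888]
```

Request:
arm_command --motion '[{"hand":1,"translation":[0.05,0.02,0],"delta_rot":[0,0,0]},{"hand":1,"translation":[0.1,0.039,0],"delta_rot":[0,0,0]},{"hand":1,"translation":[0.1,0.039,0],"delta_rot":[0,0,0]},{"hand":1,"translation":[0.1,0.039,0],"delta_rot":[0,0,0]}]'

```text
clock: 10.22
position: [0.5427, 0.0137, 0.2712]
tcp_rot: [-0.288, 3.127, -0.001]
force: [-0.1, 0.4, -0.2]
finger_gap: 0.012
grip_force: 0.0
```

```bash
python3 - <<'E'
from h import *
p=grab_frame("wrist"); print(status.sense()["position"])
im=p["image"].copy(); f=200/np.tan(np.radians(p["vertical_fov"])/2); T=np.linalg.inv(p["pose"])
def proj(w):
    c=T[:3,:3]@w+T[:3,3]; t=np.arctan2(np.hypot(c[0],c[1]),c[2]); return np.r_[p["cx"],p["cy"]]+f*t*c[:2]/np.hypot(c[0],c[1])
for w,col in [([*behind(.47,.0,0),.195],(0,255,0)),([*behind(.47,.25,0),.195],(0,255,0)),([*behind(.47,.13,0),.195],(0,255,0)),([*behind(.47,.14),.155],(0,255,255)),([*behind(0,.125,0),.2],(255,0,255))]:
    u=proj(np.array(w)); cv2.circle(im,tuple(int(x) for x in u),3,col,-1)
cv2.imwrite("pics/w3.png",im)
E
```

```text
[0.54331301 0.01355163 0.27133859]
```

View pics/w3.png

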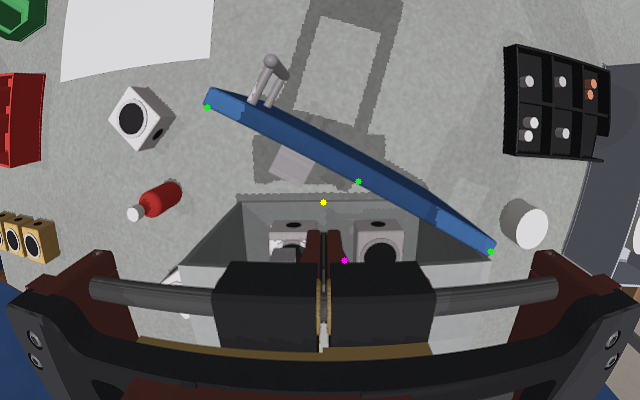

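The projected door edge (green points at 207,107, 358,181 and 490,251) lies right on the door's back edge. The tip target at (323,202) is free space between door and locker, so I go down.

Request:
arm_command --motion '[{"hand":1,"translation":[0.001,0,0.03],"delta_rot":[0,0,0]},{"hand":1,"translation":[0.001,0,0.06],"delta_rot":[0,0,0]},{"hand":1,"translation":[0.001,0,0.09],"delta_rot":[0,0,0]},{"hand":1,"translation":[0.001,0,0.09],"delta_rot":[0,0,0]},{"hand":1,"translation":[0.001,0,0.09],"delta_rot":[0,0,0]}]'

```text
clock: 10.9
position: [0.5424, 0.0133, 0.1818]
tcp_rot: [-0.287, 3.127, -0.001]
force: [0.2, -0.2, 0.0]
finger_gap: 0.001
grip_force: 0.0
```

```bash
python3 - <<'E'
from h import *
s=status.sense(); print(s["position"],s["force"].round(1))
for th,h in [(.47,.025),(.47,.015)]+[(t,.010*np.cos(t)+.0135*np.sin(t)) for t in np.arange(.53,1.51,.06)]:
    print(round(th,2),tocmd([*behind(th,.135,h),.18],YAW)[0].round(4))
E
```

```text
[0.54240676 0.01334937 0.18184325] [ 0.2 -0.2  0. ]
0.47 [0.0075 0.0096 0.0018]
0.47 [0.0164 0.0141 0.0018]
0.53 [0.0236 0.0169 0.0018]
0.59 [0.0307 0.0202 0.0018]
0.65 [0.0376 0.0239 0.0018]
0.71 [0.0443 0.0281 0.0018]
0.77 [0.0508 0.0326 0.0018]
0.83 [0.0571 0.0376 0.0018]
0.89 [0.0631 0.043  0.0018]
0.95 [0.0688 0.0488 0.0017]
1.01 [0.0742 0.055  0.0017]
1.07 [0.0793 0.0616 0.0017]
1.13 [0.0839 0.0685 0.0017]
1.19 [0.0882 0.0757 0.0017]
1.25 [0.092  0.0832 0.0017]
1.31 [0.0954 0.091  0.0017]
1.37 [0.0982 0.0991 0.0017]
1.43 [0.1006 0.1074 0.0017]
1.49 [0.1025 0.1158 0.0017]
```

Request:
arm_command --motion '[{"hand":1,"translation":[0.0075,0.0096,0],"delta_rot":[0,0,0]},{"hand":1,"translation":[0.0164,0.0141,0],"delta_rot":[0,0,0]},{"hand":1,"translation":[0.02,0.0155,0],"delta_rot":[0,0,0]},{"hand":1,"translation":[0.0236,0.0169,0],"delta_rot":[0,0,0]},{"hand":1,"translation":[0.0307,0.0202,0],"delta_rot":[0,0,0]},{"hand":1,"translation":[0.0376,0.0239,0],"delta_rot":[0,0,0]}]'

```text
clock: 11.65
position: [0.4995, 0.0303, 0.1813]
tcp_rot: [-0.287, 3.128, -0.0]
force: [1.0, 0.6, 0.9]
finger_gap: 0.009
grip_force: 0.8
```

```bash
python3 st.py; python3 - <<'E'
from h import *
for t in np.arange(.71,1.51,.06):
    h=.010*np.cos(t)+.0135*np.sin(t)
    print(round(t,2),tocmd([*behind(t,.135,h),.18],YAW)[0].round(4))
E
```

```text
11.65 [0.4995 0.0303 0.1813] [1.  0.6 0.9]
top [332.9 272.1] 0.79 [ 0.396 -0.019  0.14 ]
11.75 [0.498  0.0305 0.1809] [0.3 0.5 0.1]
scene [292.7 244.1] 0.7 [ 0.398 -0.011  0.14 ]
0.71 [0.0045 0.0035 0.001 ]
0.77 [0.011  0.0081 0.001 ]
0.83 [0.0173 0.0131 0.001 ]
0.89 [0.0233 0.0185 0.001 ]
0.95 [0.0291 0.0243 0.001 ]
1.01 [0.0345 0.0305 0.001 ]
1.07 [0.0395 0.037  0.001 ]
1.13 [0.0442 0.0439 0.001 ]
1.19 [0.0484 0.0512 0.001 ]
1.25 [0.0522 0.0587 0.001 ]
1.31 [0.0556 0.0665 0.001 ]
1.37 [0.0584 0.0745 0.001 ]
1.43 [0.0608 0.0828 0.001 ]
1.49 [0.0627 0.0913 0.001 ]
```

The door follows with almost no force, so I carry on along the arc.

Request:
arm_command --motion '[{"hand":1,"translation":[0.0045,0.0035,0],"delta_rot":[0,0,0]},{"hand":1,"translation":[0.011,0.008,0],"delta_rot":[0,0,0]},{"hand":1,"translation":[0.017,0.013,0],"delta_rot":[0,0,0]},{"hand":1,"translation":[0.023,0.0185,0],"delta_rot":[0,0,0]},{"hand":1,"translation":[0.029,0.0243,0],"delta_rot":[0,0,0]},{"hand":1,"translation":[0.0345,0.0305,0],"delta_rot":[0,0,0]},{"hand":1,"translation":[0.0395,0.037,0],"delta_rot":[0,0,0]},{"hand":1,"translation":[0.044,0.044,0],"delta_rot":[0,0,0]},{"hand":1,"translation":[0.0485,0.051,0],"delta_rot":[0,0,0]}]'

```text
clock: 12.98
position: [0.4425, 0.0719, 0.1812]
tcp_rot: [-0.288, 3.128, -0.001]
force: [4.0, -0.7, 0.2]
finger_gap: 0.006
grip_force: 1.8
```

```bash
python3 st.py; python3 - <<'E'
from h import *
for t in np.arange(1.25,1.62,.06):
    h=.010*np.cos(t)+.0135*np.sin(t)
    print(round(t,2),tocmd([*behind(t,.135,h),.18],YAW)[0].round(4))
E
```

```text
12.975 [0.4425 0.0719 0.1812] [ 4.  -0.7  0.2]
top [294.6 297.6] 0.61 [0.336 0.079 0.14 ]
13.075 [0.4409 0.0722 0.1809] [1.  0.2 0.5]
scene [245.8 253.1] 0.76 [0.329 0.078 0.14 ]
1.25 [0.003  0.0073 0.0007]
1.31 [0.0063 0.0151 0.0007]
1.37 [0.0092 0.0231 0.0007]
1.43 [0.0115 0.0314 0.0008]
1.49 [0.0134 0.0399 0.0008]
1.55 [0.0147 0.0485 0.0008]
1.61 [0.0154 0.0572 0.0008]
```

Request:
arm_command --motion '[{"hand":1,"translation":[0.003,0.007,0],"delta_rot":[0,0,0]},{"hand":1,"translation":[0.006,0.015,0],"delta_rot":[0,0,0]},{"hand":1,"translation":[0.009,0.023,0],"delta_rot":[0,0,0]},{"hand":1,"translation":[0.0115,0.031,0],"delta_rot":[0,0,0]},{"hand":1,"translation":[0.013,0.036,0],"delta_rot":[0,0,0]},{"hand":1,"translation":[0.0134,0.04,0],"delta_rot":[0,0,0]},{"hand":1,"translation":[0.0134,0.04,0],"delta_rot":[0,0,0]},{"hand":1,"translation":[0.0134,0.04,0],"delta_rot":[0,0,0]}]'

```text
clock: 14.18
position: [0.4215, 0.1087, 0.1811]
tcp_rot: [0.287, -3.127, -0.001]
force: [0.7, -0.9, 0.7]
finger_gap: 0.004
grip_force: 0.4
```

Request:
arm_command --motion '[{"hand":1,"translation":[-0.003,-0.01,0],"delta_rot":[0,0,0]},{"hand":1,"translation":[-0.008,-0.03,0],"delta_rot":[0,0,0]},{"hand":1,"translation":[-0.012,-0.05,0],"delta_rot":[0,0,0]},{"hand":1,"translation":[-0.012,-0.05,-0.05],"delta_rot":[0,0,0]},{"hand":1,"translation":[-0.012,-0.05,-0.1],"delta_rot":[0,0,0]},{"hand":1,"translation":[-0.012,-0.05,-0.12],"delta_rot":[0,0,0]},{"hand":1,"translation":[-0.012,-0.05,-0.12],"delta_rot":[0,0,0]},{"hand":1,"translation":[-0.012,-0.05,-0.12],"delta_rot":[0,0,0]}]'

```text
clock: 15.18
position: [0.4421, 0.0613, 0.2999]
tcp_rot: [0.287, -3.126, -0.001]
force: [-0.1, 0.1, -0.4]
finger_gap: 0.002
grip_force: 0.0
```

```bash
python3 st.py; python3 - <<'E'
from h import *
p=grab_frame("scene"); cv2.imwrite("pics/s4.png",cv2.resize(p["image"][80:320,160:480],None,fx=2,fy=2))
E
```

```text
15.175 [0.4421 0.0613 0.2999] [-0.1  0.1 -0.4]
top [269.1 306.8] 0.73 [0.315 0.142 0.14 ]
15.275 [0.442  0.0614 0.2996] [-0.8 -0.3 -0.5]
scene [218.5 247.3] 0.96 [0.316 0.145 0.14 ]
```

View pics/s4.png

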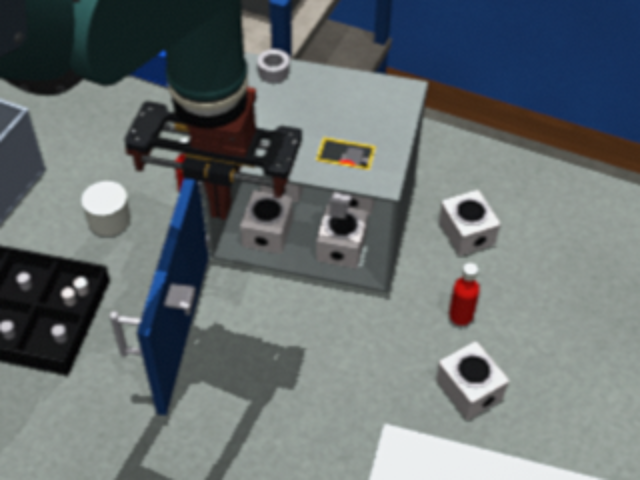

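The door stands at about 1.48 rad, with the handle at crop (125,335). The sleeve, castings and bottles are in place and the gripper is clear above the door.

```bash
python3 -c "
from h import *
print(finish_job())"
```

```text
the job is handed in; nothing more can be done
None
```

The job is handed in at about 15 s: the hook was held down until the door sprang clear, the door now stands open at about 1.48 rad (85°) with the arm clear of it, measured wrist forces stayed under 10 N, and nothing around the locker appears moved.

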